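# Re-clamp a carved panel on the vacuum board

### The arm

A 6-joint arm with a two-finger parallel gripper is mounted at the origin on the work surface. World frame = base frame: x ahead of the robot, y to its left, z up, the work surface at z = 0. Lengths are in mm, angles in rad, forces in N, time in s.
With the tool pointing down it reaches from about 300 to 875 mm from the base axis. Payload 6.4 kg.
Tool frame: the origin (TCP) lies on the centre line of the jaws, within the pads' length; the fingertips stand r.nose_length ahead of it and the grasp point (between the pads) lies 3 mm ahead of it (r.nose_length is the distance from the TCP to the fingertips, in mm); z points along the fingers, y is the line along which they close (so a half turn about z gives the same grasp; the last joint's range is limited). The gripper opens to 88 mm and grips with 3 to 60 N. Pads are 18 mm wide; open, the fingers measure 123 mm over their backs; the gripper's body (75 mm by 187 mm) begins 45 mm behind the grasp point.
Start: joints at [-1.388, 0.181, 1.607, -0, 1.354, -0.206], TCP at [217.987, -532.093, 260.714] pointing down, gripper open.
Joint ranges: [-2.99, 2.99], [-0.89, 2.07], [0.3, 2.58], [-1.14, 4.28], [0, 2.63], [-3.12, 3.12]. Speed limits (rad/s): [2.57, 2.57, 3.01, 3.14, 3.14, 3.14].

### API

Orientations are given as a 3x3 rotation matrix whose columns are the frame's x, y, z axes.
In Python, from plant import r, read_camera, camera_model, trace gives the robot as it stands.
- The arm moves only by the tool move_arm, never from a script. Its argument "plan" is one flat list of numbers, 6 for each row, row after row: the shift along the world's x, y, z in m, then the turn, a rotation vector about the world's x, y, z in degrees. In form: [dx, dy, dz, wx, wy, wz, dx, dy, dz, wx, wy, wz, ...]. A call has 1 to 5 rows; each row shifts and turns the commanded pose from where the row before left it; what a row does not reach is not made up. A row lasts 1/12 s, in which the tool goes at most 41.7 mm and 7.16 degrees, less where a joint would pass 70% of its speed; a pose out of reach is approached as far as the arm can. A call is refused whole if a number of a shift passes 0.0417 or a number of a turn 7.16, either way. A call with a gripper value outside its range is refused whole. "grip" is the closure, from 0 (fully open) to 1 (shut), set as the call begins (left out, the last holds). The fingers move at their own pace and stop on an object; "squeeze" is the grip in N (left out, the last holds). Time passes only in rows, so rows that do not move let the fingers close. It gives the time, the measured TCP pose, the force, the opening and the grip force at its end, in the units of the state.
- r.observe(): the state, without advancing time (a new reading comes with each control period).
- read_camera(name): name is "scene" or "side" or "wrist"; returns (picture, depth): 420x560x3 uint8, red, green, blue; 420x560 float32, mm along the optical axis (not along the pixel's ray), 0 where there is no reading.
- camera_model(name): a dict with "intrinsics" (3x3 intrinsics, pixels), "position" and "attitude" of the camera in the world. Camera axes: x right, y up, looking along -z (the intrinsics and any distortion apply to the point x, -y, -z); pixel columns grow to the right and rows downward; lengths in mm; the calibration is good to about 2 mm. The wrist camera is an equidistant fisheye: a pixel r from the principal point sees the ray r / f radians off the axis. A picture is of the moment at which its call begins: read the wrist's pose just before it. camera_model takes no time and is no camera call; for the wrist camera it gives the pose at the moment of the call.
- r.close_job(): hands the job in; it is judged then, once.
Trained networks look in the newest picture that a camera, given by its name, has taken for a name from the list of things; names that differ only in an ending like _2 or _b are one class to them, and where a whole thing is asked for, a point or a joint stands for the part that bears it (a point fixed in the world has none). Each returns a list of dicts, best first, with "p" (0 to 1); they miss things now and then, are a little off and sometimes report something else, mostly with a low value. They report only what shows in the picture. A call takes as long as a camera call. They do not tell look-alikes from the thing itself.
- trace(query, camera): "region" (420x560 bool, what is visible of it) and "box" ([left, top, right, bottom] in pixels, round what is visible of it).
The state is a dict: "clock": time; "joints": joint angles; "qvel": joint speeds; "effort": joint torques, N m; "tcp_pos": TCP position; "orientation": TCP orientation; "contact_force": force on the tool from outside, world axes, zero at the start; "ft_torque": the same for the moment, N m; "opening": finger opening in mm; "finger_force": force on a finger pad.
Only numpy, scipy, OpenCV 4.12 (cv2) and the standard library are available. Lean on these libraries where they do the work, as an engineer would, in place of code of your own. Each camera call takes 0.05 s, during which the arm holds its last target. There are 200 camera calls.

### The job

The carved panel sits a little off the fence of its vacuum board. Pull the red vacuum knob out until it clicks at its outer detent to vent the board; with it out, swing the cam lever all the way round so that the cam's high point drives the sprung jaw and squares the panel snugly against the fence; then push the knob fully home again to restore the vacuum. Do not touch the carving itself, and leave the mallet, the glue bottle and the gouge where they are.

Things in the scene. Friction and masses are not known exactly. Their poses are not given: they have to be found in the camera images.
- vacuum_knob (a joint): Travel (m) of the red pull knob along its axis, out of the console's sloping face: 0 = fully in (home, as at the start), 0.026 = fully out. A sprung detent pushes it to whichever end is nearer (dead centre at 0.013): about 7 N starts it from either end, falling to 2 N at dead centre; past that it snaps on by itself and stays.
- knob_grip (a point): Middle of the knob's head, moving with it. z = knob axis, outwards, 40 degrees from vertical; y = horizontal, along the console's width. The head is a red cylinder 36 mm in diameter and 36 mm long (19 mm towards the face, 17 mm outwards from here, white dot on its end) on a 16 mm stem. Knob in: this point is 45 mm off the face, 26 mm of stem shows.
- console: Grey console, fixed, 150 mm wide; origin on the bench, straight below where the knob axis meets the slope (100 mm up). x: horizontal, front to back. The slope rises at 40 degrees from x = -58 to 30 mm; behind it (x 30 to 85 mm) a back with a gauge stands 245 mm tall, a blue visor overhanging to x = -5 mm at 231 to 245 mm height: do not come straight down on the knob.
- cam (a joint): Angle (rad) of the red snail cam and its lever, counter-clockwise from above: starts at 0 to 0.3; at 1.5 it meets its stop, with the cam's high point on the jaw's follower roller and the lever pointing straight away from the fence. It stays where it is left; friction and jaw need about 3 N at the grip.
- lever_grip (a point): On the axis of the upright black round grip at the lever's end, 24 mm in diameter, standing 61 to 119 mm above the bench; this point is 100 mm above the bench and 105 mm from the cam's axis. Below the grip, the steel lever arm is 22 mm wide, from 51 to 61 mm above the bench.
- cam_axis (a point): Fixed point on the cam's vertical turning axis, 65 mm above the bench. The red snail cam grows from 36 mm radius to 55 mm at its high point (white dot), across from the lever; its top is 50 mm above the bench. It bears on the jaw's steel roller.
- board: Plywood vacuum board, fixed, 220 mm (its x) by 320 mm (its y) by 20 mm thick, origin at the centre of its underside on the bench. The fence is along its -y end, the jaw and cam are on its +y half; the jaw clamps towards -y.
- fence_face (a point): Middle of the dark fence's face that the panel must meet, 31 mm above the bench; axes as the board's, the face looks to +y. The fence is 200 mm long, its top 44 mm above the bench.
- panel: Loose light-wood carved panel, 180 (its x) by 130 (its y) by 22 mm thick, lying on the board between fence and jaw; origin at the centre of its underside, top 42 mm above the bench. Starts 3.5 to 6.5 mm off the fence, up to 0.03 rad askew. The orange jaw pad, 90 mm wide, is sprung: the cam drives it 3 mm beyond contact with the flush panel (about 10 N).
- panel_edge (a point): Middle of the panel's edge that faces the fence, at half its thickness.
- mallet: Bystander: turned wooden carver's mallet standing on its head, 88 mm in diameter, 213 mm tall; origin at the centre of its underside.
- glue: Bystander: white glue bottle, 60 mm in diameter, 150 mm tall, standing; origin at the centre of its underside.
- gouge: Bystander: gouge lying flat, 200 mm long along its x (from 112 mm behind the origin, the handle, to 88 mm ahead, the blade), 22 mm wide, 20 mm high; origin on the bench.
Mind the look-alikes: they are no part of the job. Of the things that look like the console, the larger one is meant. Of the things that look like the panel, the middle-sized one is meant.

How it is judged:
By the outcome, as a careful person would: the job done as asked, in the order asked, and still so for the second after the job is handed in, with the robot touching nothing.
It also fails if it takes over 61 s, if anything falls off the work surface, if the arm or the gripper's body presses on something with over 40 N, if the wrist force passes 120 N, or if a joint passes its speed limit or range.

## Working session

There is one attempt and no reset: what is moved stays moved. The work goes in short steps, Python scripts to look and compute and a tool call to move; the robot and the scene stay as the last step left them, time stands still between calls to the robot, and variables do not carry over. Pictures are saved under pics/ and viewed, at most 10 in all, crops included, and the job is handed in when it is done.

Besides the shell and the picture viewer there is one more tool, called after "Emit:" by a JSON object that holds its "method" and its "body". move_arm: Moves the arm, as the interface text tells. Its arguments: {"type":"object","properties":{"plan":{"type":"array"},"grip":{"type":"number"},"squeeze":{"type":"number"}},"required":["plan"]}

```bash
mkdir -p pics; cat > h.py <<'E'
from plant import r, read_camera, camera_model, trace
import numpy as np, cv2
def pts(name, depth, mask=None):
    m=camera_model(name);K=np.array(m["intrinsics"]);R=np.array(m["attitude"]);p=np.array(m["position"])
    v,u=np.nonzero((depth>0)&(mask if mask is not None else True))
    d=depth[v,u]; c=np.stack([(u-K[0,2])/K[0,0]*d,-(v-K[1,2])/K[1,1]*d,-d],1)
    return c@R.T+p,u,v
E
python3 - <<'E'
from h import *
o=r.observe(); print(o["clock"],o["opening"],r.nose_length)
for n in ("scene","side"):
    im,d=read_camera(n); cv2.imwrite(f"pics/{n}0.png",im[:,:,::-1]); np.save(f"{n}.npy",d);np.save(f"{n}_im.npy",im)
    m=camera_model(n);print(n,m["position"], {k:v for k,v in m.items() if k not in("attitude","position")})
    for q in ("vacuum_knob","console","lever_grip","cam","panel","board","mallet","glue","gouge"):
        for t in trace(q,n)[:3]:
            if t["p"]<.3: continue
            P,u,v=pts(n,d,np.array(t["region"]))
            print(q,round(t["p"],2),t["box"],np.median(P,0).round(),P.min(0).round(),P.max(0).round())
E
```

```text
0.0 87.93716092026612 22.0
scene [ 944.12111822  593.49720314 1152.6796404 ] {'intrinsics': array([[464.98901086,   0.        , 278.01348688],
       [  0.        , 464.98901086, 201.63430009],
       [  0.        ,   0.        ,   1.        ]])}
vacuum_knob 0.55 [370.7, 344.0, 381.7, 357.8] [572. 501. 101.] [544. 480.  47.] [584. 517. 110.]
vacuum_knob 0.54 [184.1, 147.3, 253.4, 201.7] [ 488. -179.   36.] [ 397. -255.   17.] [ 578. -100.   54.]
console 0.8 [354.9, 318.7, 419.9, 396.5] [573. 534. 121.] [428. 457.  -4.] [625. 594. 175.]
console 0.59 [303.4, 221.0, 392.9, 330.5] [520. 351. 204.] [255. 204.  -6.] [581. 414. 251.]
lever_grip 0.72 [226.0, 188.9, 273.4, 232.5] [502.  -0.  54.] [420. -55.  17.] [606.  25. 123.]
cam 0.63 [227.3, 191.2, 271.4, 230.5] [502.   0.  54.] [417. -52.  17.] [606.  25. 123.]
panel 0.96 [187.0, 146.7, 257.5, 202.8] [ 489. -179.   36.] [ 397. -250.   18.] [ 578. -102.   54.]
panel 0.78 [231.2, 77.4, 306.9, 142.3] [ 184. -301.   20.] [  59. -480.   -5.] [ 308. -166.   38.]
panel 0.62 [151.6, 125.6, 196.3, 153.5] [ 508. -411.   11.] [ 430. -491.   -4.] [
[... 1345 characters left out ...]
-6.] [ 574. -344.   25.]
panel 0.5 [349.9, 161.9, 398.8, 193.2] [ 164. -179.   14.] [ 136. -247.   -4.] [ 303. -165.   33.]
board 0.56 [239.3, 146.5, 327.6, 231.4] [481. -31.  23.] [ 374. -333.   -5.] [635.  42. 126.]
board 0.52 [259.5, 149.9, 323.0, 190.9] [ 485. -183.   36.] [ 395. -262.   17.] [ 584. -105.   51.]
mallet 0.73 [140.1, 215.5, 177.8, 284.0] [746. 249. 111.] [713. 103.  -4.] [845. 278. 217.]
mallet 0.71 [258.3, 152.2, 322.5, 190.1] [ 484. -182.   36.] [ 395. -256.   17.] [ 583. -100.   55.]
glue 0.85 [193.2, 119.1, 210.9, 168.0] [ 761. -193.   80.] [ 737. -257.   -1.] [ 797. -175.  156.]
gouge 0.58 [319.3, 248.5, 324.6, 309.2] [332. 166.  19.] [313.  89.   7.] [352. 285.  27.]
```

```bash
python3 - <<'E'
import cv2
a=cv2.imread("pics/scene0.png")[60:410,100:440]; cv2.imwrite("pics/a.png",cv2.resize(a,None,fx=1.7,fy=1.7,interpolation=cv2.INTER_CUBIC))
a=cv2.imread("pics/side0.png")[100:420,110:430]; cv2.imwrite("pics/b.png",cv2.resize(a,None,fx=1.8,fy=1.8,interpolation=cv2.INTER_CUBIC))
E
```

```text
(no output)
```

View pics/a.png

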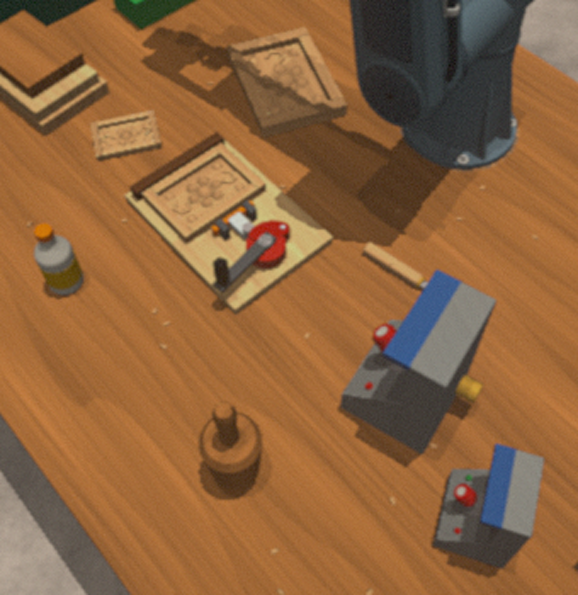

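View pics/b.png

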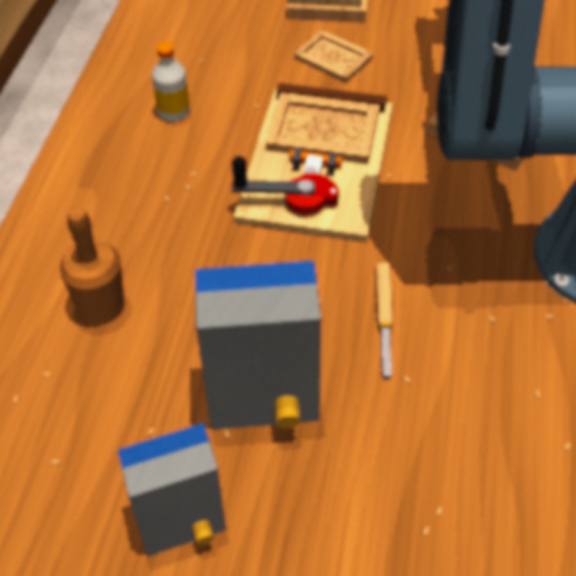

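The scene picture shows the board mid-left (about px 235,175 full frame). The large console is at (345,275), facing the board with its red knob at (326,257). The lever grip is at (230,220) and the smaller look-alike console at (385,355).

```bash
python3 - <<'E'
from h import *
for n in ("scene","side"):
    im=np.load(n+"_im.npy"); d=np.load(n+".npy")
    P,u,v=pts(n,d); c=im[v,u]; hsv=cv2.cvtColor(im,cv2.COLOR_RGB2HSV)[v,u].astype(int)
    box=lambda a,b:np.all((P>a)&(P<b),1)
    red=((hsv[:,0]<6)|(hsv[:,0]>174))&(hsv[:,1]>170)&(hsv[:,2]>70)
    k=box([380,180,90],[640,420,240])&red
    print(n,"knob red",k.sum(),np.median(P[k],0).round(1),P[k].min(0).round(),P[k].max(0).round())
    t=box([350,180,236],[660,460,256]); print("top",t.sum(),cv2.minAreaRect(P[t][:,:2].astype(np.float32)),np.median(P[t][:,2]))
    bl=t&(hsv[:,0]>100)&(hsv[:,0]<125)&(hsv[:,1]>150); 
    if bl.sum()>5: print("visor",bl.sum(),cv2.minAreaRect(P[bl][:,:2].astype(np.float32)))
    g=box([420,-100,70],[680,120,130])&(hsv[:,2]<80); print("grip",g.sum(),np.median(P[g],0).round(1),P[g].min(0).round(),P[g].max(0).round())
    b=box([330,-320,12],[650,120,56]); print("board",cv2.minAreaRect(P[b][:,:2].astype(np.float32)))
    cr=box([420,-80,44],[560,60,56])&red; print("cam",cr.sum(),cv2.minEnclosingCircle(P[cr][:,:2].astype(np.float32)),P[cr].mean(0).round(1))
    pan=box([360,-300,38],[620,-60,47])&(hsv[:,2]>120)&(hsv[:,1]<160); print("panel",cv2.minAreaRect(P[pan][:,:2].astype(np.float32)))
    s=box([380,180,50],[640,420,175])&(hsv[:,1]<70)
    if s.sum()>50:
        Q=P[s]; # slope plane ransac
        best=0;rng=np.random.default_rng(0)
        for _ in range(800):
            a=Q[rng.choice(len(Q),3,False)]; nn=np.cross(a[1]-a[0],a[2]-a[0]); L=np.linalg.norm(nn)
            if L<1: continue
            nn/=L; nn*=np.sign(nn[2]); 
            if abs(nn[2]-.766)>.1: continue
            i=np.abs((Q-a[0])@nn)<3
            if i.sum()>best: best=i.sum(); B=i
        if best: 
            cc=Q[B].mean(0); nn=np.linalg.svd(Q[B]-cc)[2][2]; print("slope",best,len(Q),cc.round(1),(nn*np.sign(nn[2])).round(3))
E
```

```text
scene knob red 65 [511.  279.9 150.5] [490. 264.  92.] [552. 302. 160.]
top 2510 ((481.7809753417969, 345.81951904296875), (151.9600372314453, 90.5783920288086), 15.439029693603516) 245.29571027568716
visor 96 ((491.3982849121094, 321.2746276855469), (143.43023681640625, 30.84921646118164), 15.097572326660156)
grip 98 [594.9  11.8 104.5] [583.  -1.  72.] [602.  18. 123.]
board ((463.59619140625, -81.39337158203125), (400.7633361816406, 266.9669189453125), 89.72798156738281)
cam 277 ((478.32183837890625, -9.21774959564209), 41.11933898925781) [478.3 -12.8  50.2]
panel ((489.27972412109375, -166.3074951171875), (211.3758544921875, 189.68777465820312), 86.12421417236328)
slope 741 1593 [533.1 302.5  87.4] [ 0.171 -0.62   0.765]
  return _methods._mean(a, axis=axis, dtype=dtype,
  ret = um.true_divide(
Traceback (most recent call last):
ValueError: zero-size array to reduction operation minimum which has no identity
```

```bash
python3 - <<'E'
from h import *
from scipy.spatial.transform import Rotation as Ro
o=r.observe(); R0=np.array(o["orientation"]); print(R0.round(3)); print([a for a in dir(r) if a[0]!="_"])
c,s=np.cos(np.radians(15.4)),np.sin(np.radians(15.4)); w=np.array([c,s,0]); xc=np.array([-s,c,0]); n=-np.sin(np.radians(40))*xc+[0,0,np.cos(np.radians(40))]
O=np.array([492.4,307.2,100.])
for sg in (1,-1):
    T=np.stack([np.cross(sg*w,-n),sg*w,-n],1); print(sg,np.degrees(Ro.from_matrix(T@R0.T).as_rotvec()).round(1))
im=np.load("scene_im.npy"); d=np.load("scene.npy"); P,u,v=pts("scene",d); hsv=cv2.cvtColor(im,cv2.COLOR_RGB2HSV)[v,u].astype(int)
red=((hsv[:,0]<6)|(hsv[:,0]>174))&(hsv[:,1]>150)&(hsv[:,2]>60)
L=np.stack([(P-O)@w,(P-O)@np.cross(n,w),(P-O)@n],1)
k=np.all(np.abs(L-[0,0,40])<[60,60,35],1)&(L[:,2]>25)&(v>240)&(v<275)&(hsv[:,1]>100)&((hsv[:,0]<8)|(hsv[:,0]>172))
print(k.sum(),np.percentile(L[k],[2,25,50,75,98],axis=0).round(1))
for n_,zz in (("scene",65),):
    m=camera_model(n_);K=m["intrinsics"]; ray=m["attitude"]@np.array([(256-K[0,2])/K[0,0],-(202-K[1,2])/K[1,1],-1]); t=(zz-m["position"][2])/ray[2]; print("hub",(m["position"]+t*ray).round(1))
top=(P[:,2]>16)&(P[:,2]<24)&np.all(np.abs(P[:,:2]-[490,-90])<[170,220],1)
rc=cv2.minAreaRect(P[top][:,:2].astype(np.float32)); print(rc)
# clean by largest comp in mask
M=np.zeros(d.shape,np.uint8); M[v[top],u[top]]=1; lab=cv2.connectedComponentsWithStats(M)[1:3]; b=1+lab[1][1:,4].argmax(); q=lab[0][v,u]==b
print("board",cv2.minAreaRect(P[q][:,:2].astype(np.float32)))
E
```

```text
[[ 0.925  0.379 -0.   ]
 [ 0.379 -0.925  0.   ]
 [-0.    -0.    -1.   ]]
['MotionError', 'close_job', 'nose_length', 'observe']
1 [ 39.1 -19.2  79.5]
-1 [ 19.8  40.4 -92.5]
101 [[-12.8 -11.3  44. ]
 [ -3.9   1.5  57. ]
 [  7.4   8.5  60.1]
 [ 14.2  13.2  62.1]
 [ 17.8  18.7  63.9]]
hub [491.2  -6.7  65. ]
((462.9716796875, -76.43556213378906), (410.5971984863281, 268.208984375), 89.71124267578125)
board ((485.6913146972656, -120.38481140136719), (322.1148986816406, 222.140869140625), 89.4934310913086)
```

Emit:
{"method": "move_arm", "body": {"plan": [0.02, 0.0304, 0.003, 2.61, -1.28, 5.3, 0.02, 0.0304, 0.003, 2.61, -1.28, 5.3, 0.02, 0.0304, 0.003, 2.61, -1.28, 5.3, 0.02, 0.0304, 0.003, 2.61, -1.28, 5.3, 0.02, 0.0304, 0.003, 2.61, -1.28, 5.3], "grip": 0}}

```text
clock: 1.42
tcp_pos: [318.6, -378.8, 276.1]
orientation: [[0.648, 0.76, 0.055], [0.729, -0.639, 0.244], [0.221, -0.118, -0.968]]
contact_force: [-0.2, -1.5, -0.9]
opening: 88.3
finger_force: 0.0
```

Emit:
{"method": "move_arm", "body": {"plan": [0.02, 0.0304, 0.003, 2.61, -1.28, 5.3, 0.02, 0.0304, 0.003, 2.61, -1.28, 5.3, 0.02, 0.0304, 0.003, 2.61, -1.28, 5.3, 0.02, 0.0304, 0.003, 2.61, -1.28, 5.3, 0.02, 0.0304, 0.003, 2.61, -1.28, 5.3]}}

```text
clock: 1.83
tcp_pos: [418.7, -226.8, 291.2]
orientation: [[0.233, 0.972, -0.008], [0.859, -0.202, 0.471], [0.456, -0.117, -0.882]]
contact_force: [0.6, -0.2, 0.1]
opening: 88.6
finger_force: 0.0
```

Emit:
{"method": "move_arm", "body": {"plan": [0.0064, 0.0304, -0.004, 2.61, -1.28, 5.3, 0.0064, 0.0304, -0.004, 2.61, -1.28, 5.3, 0.0064, 0.0304, -0.004, 2.61, -1.28, 5.3, 0.0064, 0.0304, -0.004, 2.61, -1.28, 5.3, 0.0064, 0.0304, -0.004, 2.61, -1.28, 5.3]}}

```text
clock: 2.25
tcp_pos: [450.2, -74.8, 270.7]
orientation: [[-0.208, 0.963, -0.173], [0.736, 0.27, 0.62], [0.644, 0.002, -0.765]]
contact_force: [0.4, -0.4, 0.2]
opening: 88.3
finger_force: 0.0
```

Emit:
{"method": "move_arm", "body": {"plan": [0.0064, 0.0304, -0.007, 0, 0, 0, 0.0064, 0.0304, -0.007, 0, 0, 0, 0.0064, 0.0304, -0.007, 0, 0, 0, 0.0064, 0.0304, -0.007, 0, 0, 0, 0.0064, 0.0304, -0.007, 0, 0, 0]}}

```text
clock: 2.67
tcp_pos: [482.2, 77.3, 235.5]
orientation: [[-0.204, 0.964, -0.171], [0.739, 0.266, 0.619], [0.642, 0.0, -0.766]]
contact_force: [0.6, -0.4, 0.6]
opening: 88.0
finger_force: 0.0
```

Emit:
{"method": "move_arm", "body": {"plan": [0.0064, 0.0301, -0.0075, 0, 0, 0, 0.0064, 0.0301, -0.0075, 0, 0, 0, 0.0064, 0.0301, -0.0075, 0, 0, 0, 0.0064, 0.0301, -0.0075, 0, 0, 0, 0.0064, 0.0301, -0.0075, 0, 0, 0]}}

```text
clock: 3.08
tcp_pos: [514.2, 227.9, 198.0]
orientation: [[-0.204, 0.964, -0.171], [0.739, 0.266, 0.619], [0.643, 0.0, -0.766]]
contact_force: [1.0, 0.2, -0.0]
opening: 88.5
finger_force: 0.0
```

```bash
python3 - <<'E'
from h import *
o=r.observe(); print(o["tcp_pos"],o["joints"])
m=camera_model("wrist"); im,d=read_camera("wrist"); cv2.imwrite("pics/w1.png",im[:,:,::-1]); print(m)
K=np.array(m["intrinsics"]); v,u=np.nonzero(d>0); x=(u-K[0,2]);y=(v-K[1,2]); rr=np.hypot(x,y)+1e-9; th=rr/K[0,0]
D=d[v,u]; c=np.stack([x/rr*np.tan(th)*D,-y/rr*np.tan(th)*D,-D],1); P=c@np.array(m["attitude"]).T+m["position"]
hsv=cv2.cvtColor(im,cv2.COLOR_RGB2HSV)[v,u].astype(int)
O=np.array([492.4,307.2,100.]); cc,s=np.cos(np.radians(15.4)),np.sin(np.radians(15.4)); w=np.array([cc,s,0]); n=np.array([.171,-.62,.766]); 
L=np.stack([(P-O)@w,(P-O)@np.cross(n,w),(P-O)@n],1)
red=((hsv[:,0]<6)|(hsv[:,0]>174))&(hsv[:,1]>150)&(hsv[:,2]>60)&(np.abs(L-[0,0,45])<[45,45,30]).all(1)
print(red.sum(),np.percentile(L[red],[2,50,98],axis=0).round(1))
e=red&(L[:,2]>57); print("end circle",cv2.minEnclosingCircle(L[e][:,:2].astype(np.float32)),np.median(L[e][:,2]))
E
```

```text
[514.22568633 227.90505567 197.97504898] [-0.12372827  0.31184693  1.73237712  0.64186608  1.43998457 -0.59319366]
{'intrinsics': array([[325.1922621 ,   0.        , 279.76739302],
       [  0.        , 325.1922621 , 202.71141309],
       [  0.        ,   0.        ,   1.        ]]), 'position': array([521.45498048, 202.19849005, 336.84408291]), 'attitude': array([[ 0.96424409, -0.24060725,  0.11109225],
       [ 0.26501355,  0.87713106, -0.40051082],
       [-0.00107665,  0.41563115,  0.90953262]])}
2034 [[-17.3 -13.8  36.1]
 [ -1.2   8.4  61.1]
 [ 14.3  18.1  62.9]]
end circle ((-1.5880508422851562, 0.4798426926136017), 17.988487243652344) 61.41212386447103
```

View pics/w1.png

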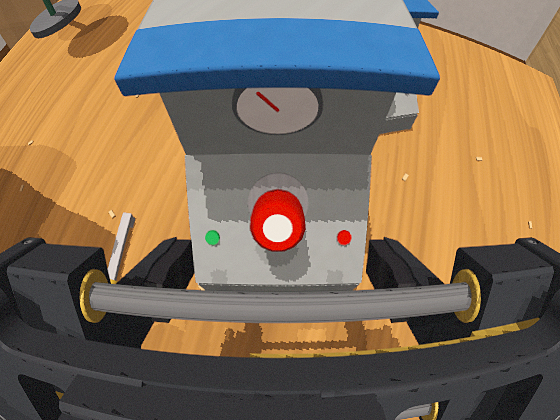

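Emit:
{"method": "move_arm", "body": {"plan": [-0.003, 0.0098, -0.0123, 0, 0, 0, -0.003, 0.0098, -0.0123, 0, 0, 0, -0.003, 0.0098, -0.0123, 0, 0, 0, -0.003, 0.0098, -0.0123, 0, 0, 0, -0.003, 0.0098, -0.0123, 0, 0, 0]}}

```text
clock: 3.55
tcp_pos: [498.9, 275.8, 136.2]
orientation: [[-0.204, 0.964, -0.171], [0.739, 0.266, 0.619], [0.643, 0.0, -0.766]]
contact_force: [0.4, 0.3, -0.2]
opening: 88.5
finger_force: 0.0
```

Emit:
{"method": "move_arm", "body": {"plan": [0, 0, 0, 0, 0, 0, 0, 0, 0, 0, 0, 0, 0, 0, 0, 0, 0, 0, 0, 0, 0, 0, 0, 0, 0, 0, 0, 0, 0, 0], "grip": 1, "squeeze": 45}}

```text
clock: 3.97
tcp_pos: [499.9, 274.9, 137.6]
orientation: [[-0.204, 0.964, -0.169], [0.739, 0.265, 0.62], [0.642, 0.001, -0.766]]
contact_force: [0.4, -0.1, -0.8]
opening: 57.2
finger_force: 0.0
```

Emit:
{"method": "move_arm", "body": {"plan": [0, 0, 0, 0, 0, 0, 0, 0, 0, 0, 0, 0, 0, 0, 0, 0, 0, 0, 0, 0, 0, 0, 0, 0, 0, 0, 0, 0, 0, 0]}}

```text
clock: 4.38
tcp_pos: [499.4, 275.3, 137.0]
orientation: [[-0.204, 0.964, -0.17], [0.739, 0.266, 0.62], [0.643, 0.001, -0.766]]
contact_force: [2.3, -0.5, 1.5]
opening: 34.8
finger_force: 45.0
```

Emit:
{"method": "move_arm", "body": {"plan": [0.0009, -0.0033, 0.0041, 0, 0, 0, 0.0009, -0.0033, 0.0041, 0, 0, 0, 0.0009, -0.0033, 0.0041, 0, 0, 0, 0.0009, -0.0033, 0.0041, 0, 0, 0, 0.0009, -0.0033, 0.0041, 0, 0, 0]}}

```text
clock: 4.8
tcp_pos: [503.9, 259.0, 157.2]
orientation: [[-0.204, 0.964, -0.17], [0.739, 0.266, 0.62], [0.643, 0.0, -0.766]]
contact_force: [0.9, 15.5, -19.1]
opening: 34.6
finger_force: 45.0
```

Emit:
{"method": "move_arm", "body": {"plan": [0, 0, 0, 0, 0, 0, 0, 0, 0, 0, 0, 0, 0, 0, 0, 0, 0, 0]}}

```text
clock: 5.05
tcp_pos: [503.8, 259.0, 157.0]
orientation: [[-0.204, 0.964, -0.17], [0.739, 0.265, 0.62], [0.643, 0.0, -0.766]]
contact_force: [4.5, 4.0, -4.1]
opening: 34.7
finger_force: 45.0
```

```bash
cat >> h.py <<'E'
def wpts():
    m=camera_model("wrist"); im,d=read_camera("wrist")
    K=np.array(m["intrinsics"]); v,u=np.nonzero(d>0); x=(u-K[0,2]);y=(v-K[1,2]); rr=np.hypot(x,y)+1e-9; th=rr/K[0,0]
    D=d[v,u]; c=np.stack([x/rr*np.tan(th)*D,-y/rr*np.tan(th)*D,-D],1); P=c@np.array(m["attitude"]).T+m["position"]
    return im,P,cv2.cvtColor(im,cv2.COLOR_RGB2HSV)[v,u].astype(int),u,v
O=np.array([492.4,307.2,100.]); w=np.array([.964,.266,0]); n=np.array([.171,-.62,.766])
def knob():
    im,P,hsv,u,v=wpts(); L=np.stack([(P-O)@w,(P-O)@np.cross(n,w),(P-O)@n],1)
    red=((hsv[:,0]<6)|(hsv[:,0]>174))&(hsv[:,1]>150)&(hsv[:,2]>60)&(np.abs(L[:,:2])<25).all(1)&(L[:,2]>20)&(L[:,2]<110)
    print("knob end height",red.sum(),np.percentile(L[red],[2,50,98],axis=0).round(1)); return im
E
python3 -c "
from h import *
o=r.observe();print(o['tcp_pos'],o['contact_force'],o['opening']);knob()"
```

```text
[503.84666694 259.03649533 157.01440491] [ 4.4630428   4.03161319 -4.05269766] 34.65926250930583
knob end height 4045 [[-18.    1.2  59.2]
 [ -1.6  13.   85.2]
 [ 14.6  18.2  88.8]]
```

Emit:
{"method": "move_arm", "body": {"plan": [0, 0, 0, 0, 0, 0, 0, 0, 0, 0, 0, 0, 0, 0, 0, 0, 0, 0, 0, 0, 0, 0, 0, 0, 0, 0, 0, 0, 0, 0], "grip": 0}}

```text
clock: 5.52
tcp_pos: [503.4, 258.8, 157.3]
orientation: [[-0.204, 0.964, -0.172], [0.738, 0.266, 0.62], [0.643, -0.0, -0.766]]
contact_force: [0.3, 0.4, -0.4]
opening: 65.5
finger_force: 0.0
```

Emit:
{"method": "move_arm", "body": {"plan": [0.0031, -0.0112, 0.0138, 0, 0, 0, 0.0031, -0.0112, 0.0138, 0, 0, 0, 0.0031, -0.0112, 0.0138, 0, 0, 0, 0.0031, -0.0112, 0.0138, 0, 0, 0, 0.0031, -0.0112, 0.0138, 0, 0, 0]}}

```text
clock: 5.93
tcp_pos: [518.9, 202.4, 226.9]
orientation: [[-0.204, 0.964, -0.172], [0.738, 0.266, 0.62], [0.643, -0.001, -0.766]]
contact_force: [-0.0, 0.7, -0.1]
opening: 88.1
finger_force: 0.0
```

```bash
python3 -c "
from h import *
from scipy.spatial.transform import Rotation as Ro
knob(); o=r.observe();print(o['tcp_pos'],o['opening']);R0=np.array(o['orientation'])
a=np.radians(8);T=np.array([[np.cos(a),np.sin(a),0],[np.sin(a),-np.cos(a),0],[0,0,-1]])
print(np.degrees(Ro.from_matrix(T@R0.T).as_rotvec()))"
```

```text
knob end height 1791 [[-17.3 -14.1  61.4]
 [ -1.6   8.2  87.3]
 [ 14.3  18.1  89.1]]
[521.12097739 200.7108054  229.63610171] 88.00769822755619
[-37.41248762  24.88038721 -93.0702097 ]
```

Emit:
{"method": "move_arm", "body": {"plan": [0.005, -0.02, 0.002, -2.49, 1.66, -6.2, 0.005, -0.02, 0.002, -2.49, 1.66, -6.2, 0.005, -0.02, 0.002, -2.49, 1.66, -6.2, 0.005, -0.02, 0.002, -2.49, 1.66, -6.2, 0.005, -0.02, 0.002, -2.49, 1.66, -6.2]}}

```text
clock: 6.4
tcp_pos: [543.8, 102.2, 235.9]
orientation: [[0.322, 0.947, 0.014], [0.829, -0.289, 0.478], [0.457, -0.142, -0.878]]
contact_force: [0.0, -0.8, -0.5]
opening: 87.9
finger_force: 0.0
```

Emit:
{"method": "move_arm", "body": {"plan": [0.005, -0.01, 0, -2.49, 1.66, -6.2, 0.005, -0.01, 0, -2.49, 1.66, -6.2, 0.005, -0.01, 0, -2.49, 1.66, -6.2, 0.005, -0.01, 0, -2.49, 1.66, -6.2, 0.005, -0.01, 0, -2.49, 1.66, -6.2]}}

```text
clock: 6.82
tcp_pos: [568.9, 52.7, 235.9]
orientation: [[0.77, 0.633, 0.078], [0.6, -0.761, 0.246], [0.215, -0.142, -0.966]]
contact_force: [0.3, 0.5, 0.7]
opening: 88.4
finger_force: 0.0
```

Emit:
{"method": "move_arm", "body": {"plan": [0.004, -0.008, -0.004, -2.49, 1.66, -6.2, 0.004, -0.008, -0.004, -2.49, 1.66, -6.2, 0.004, -0.008, -0.004, -2.49, 1.66, -6.2, 0.004, -0.008, -0.004, -2.49, 1.66, -6.2, 0.004, -0.008, -0.004, -2.49, 1.66, -6.2]}}

```text
clock: 7.23
tcp_pos: [588.8, 13.1, 215.7]
orientation: [[0.991, 0.134, 0.001], [0.134, -0.991, 0.003], [0.001, -0.003, -1.0]]
contact_force: [0.3, -0.3, -1.4]
opening: 88.1
finger_force: 0.0
```

```bash
python3 -c "
from h import *
o=r.observe();print(o['tcp_pos'],o['joints'],np.array(o['orientation']).round(3))
im,P,hsv,u,v=wpts(); cv2.imwrite('pics/w2.png',im[:,:,::-1])
x=(np.abs(P[:,:2]-[592,8])<35).all(1)
g=x&(P[:,2]>112)&(P[:,2]<128)&(hsv[:,2]<90); print('grip top',g.sum(),cv2.minEnclosingCircle(P[g][:,:2].astype(np.float32)),P[g].mean(0))
h=(np.abs(P[:,:2]-[491,-7])<30).all(1)&(P[:,2]>53); print('hub',h.sum(),cv2.minEnclosingCircle(P[h][:,:2].astype(np.float32)),np.percentile(P[h],[2,50,98],axis=0).round(1))
np.savez('w2.npz',P=P,hsv=hsv,u=u,v=v)
"
```

```text
[588.82824321  13.07734427 215.73297551] [-0.18091031  0.25350689  1.61442394  0.00364521  1.27351292  1.25466692] [[ 0.991  0.134  0.001]
 [ 0.134 -0.991  0.003]
 [ 0.001 -0.003 -1.   ]]
grip top 771 ((588.9523315429688, 3.6463170051574707), 11.989013671875) [590.58508783   4.08488269 117.36646852]
hub 616 ((506.05322265625, -16.458843231201172), 24.999881744384766) [[491.7 -20.3  59.5]
 [506.4  -8.6  61.2]
 [520.3   2.6  62.6]]
```

View pics/w2.png

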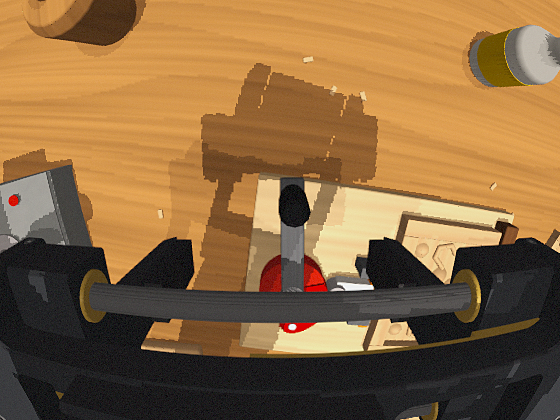

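Emit:
{"method": "move_arm", "body": {"plan": [0, -0.0093, -0.01, 0, 0, 0, 0, 0, -0.027, 0, 0, 0, 0, 0, -0.027, 0, 0, 0, 0, 0, -0.027, 0, 0, 0, 0, 0, -0.026, 0, 0, 0]}}

```text
clock: 7.7
tcp_pos: [588.1, 3.4, 97.3]
orientation: [[0.99, 0.142, 0.002], [0.142, -0.99, 0.007], [0.003, -0.007, -1.0]]
contact_force: [0.3, -0.1, 0.5]
opening: 88.4
finger_force: 0.0
```

Emit:
{"method": "move_arm", "body": {"plan": [0, 0, 0, 0, 0, 0, 0, 0, 0, 0, 0, 0, 0, 0, 0, 0, 0, 0, 0, 0, 0, 0, 0, 0, 0, 0, 0, 0, 0, 0], "grip": 1, "squeeze": 15}}

```text
clock: 8.12
tcp_pos: [590.3, 3.3, 101.3]
orientation: [[0.99, 0.139, 0.006], [0.139, -0.99, 0.005], [0.006, -0.004, -1.0]]
contact_force: [0.5, -0.3, -0.5]
opening: 56.9
finger_force: 0.0
```

Emit:
{"method": "move_arm", "body": {"plan": [0, 0, 0, 0, 0, 0, 0, 0, 0, 0, 0, 0, 0, 0, 0, 0, 0, 0, 0, 0, 0, 0, 0, 0, 0, 0, 0, 0, 0, 0]}}

```text
clock: 8.53
tcp_pos: [589.1, 3.5, 99.3]
orientation: [[0.99, 0.139, 0.002], [0.139, -0.99, 0.005], [0.003, -0.005, -1.0]]
contact_force: [0.9, -1.2, 0.5]
opening: 23.7
finger_force: 8.4
```

```bash
python3 -c "
from h import *
z=np.load('w2.npz');P=z['P'];hsv=z['hsv']
a=(P[:,2]>55)&(P[:,2]<66)&(P[:,0]>495)&(P[:,0]<572)&(P[:,1]>-40)&(P[:,1]<25)&(hsv[:,1]<90)
for lo in range(495,570,15):
    s=a&(P[:,0]>=lo)&(P[:,0]<lo+15)
    if s.sum()>5: print(lo,s.sum(),np.percentile(P[s,1],[3,97]).round(1))
g=np.array([589,3.7]);ax=np.array([486,-10.]);
for A in (ax,np.array([485.1,-11.8])):
  d=g-A; t0=np.arctan2(d[1],d[0]); print(np.hypot(*d),np.degrees(t0))
o=r.observe();print(o['tcp_pos'],o['joints'].round(2),o['contact_force'],o['opening'],o['finger_force'])
"
```

```text
495 290 [-19.4   0.7]
510 315 [-17.4   3.1]
525 341 [-15.1   5.5]
540 347 [-12.8   7.5]
555 133 [-11.2   9.2]
103.90712198882231 7.5764241566918225
105.04979771517885 8.484918208496877
[589.08484531   3.54638734  99.33771594] [-0.2   0.4   1.69  0.01  1.05  1.23] [ 0.87688728 -1.17028633  0.45479519] 23.738493029597482 8.35428971098736
```

Emit:
{"method": "move_arm", "body": {"plan": [-0.0019, 0.0097, 0, 0, 0, 5.4, -0.0028, 0.0095, 0, 0, 0, 5.4, -0.0037, 0.0092, 0, 0, 0, 5.4, -0.0046, 0.0088, 0, 0, 0, 5.4, -0.0054, 0.0083, 0, 0, 0, 5.4]}}

```text
clock: 8.95
tcp_pos: [570.4, 48.9, 99.3]
orientation: [[0.817, 0.577, -0.001], [0.577, -0.817, 0.005], [0.002, -0.004, -1.0]]
contact_force: [-1.5, -3.6, 1.9]
opening: 23.3
finger_force: 15.0
```

```bash
python3 -c "
from h import *
o=r.observe();print(o['tcp_pos'],o['joints'].round(2),o['contact_force'],o['opening'],o['finger_force'])
p=np.array(o['tcp_pos'])[:2]-[485.2,-11.9];print(np.hypot(*p),np.degrees(np.arctan2(p[1],p[0])))"
```

```text
[570.42639632  48.86937209  99.31828812] [-0.12  0.37  1.73  0.01  1.04  0.83] [-1.5491342  -3.56190398  1.93874471] 23.289551800979478 15.000287205912173
104.67308734262606 35.490184745282654
```

Forces are small, so I'll continue the arc.

Emit:
{"method": "move_arm", "body": {"plan": [-0.0061, 0.0078, 0, 0, 0, 5.4, -0.0068, 0.0072, 0, 0, 0, 5.4, -0.0075, 0.0065, 0, 0, 0, 5.4, -0.008, 0.0058, 0, 0, 0, 5.4, -0.0086, 0.005, 0, 0, 0, 5.4]}}

```text
clock: 9.37
tcp_pos: [533.3, 80.7, 99.3]
orientation: [[0.466, 0.885, -0.003], [0.885, -0.466, 0.003], [0.001, -0.004, -1.0]]
contact_force: [-1.2, -5.7, 1.6]
opening: 23.3
finger_force: 15.0
```

Emit:
{"method": "move_arm", "body": {"plan": [-0.009, 0.0041, 0, 0, 0, 5.4, -0.0093, 0.0033, 0, 0, 0, 5.4, -0.0096, 0.0024, 0, 0, 0, 5.4, -0.0098, 0.0015, 0, 0, 0, 5.4, -0.0079, 0.0005, 0, 0, 0, 4.4]}}

```text
clock: 9.78
tcp_pos: [488.0, 92.2, 99.3]
orientation: [[0.031, 1.0, -0.004], [1.0, -0.031, 0.001], [0.001, -0.004, -1.0]]
contact_force: [2.1, -7.1, -2.8]
opening: 23.7
finger_force: 15.0
```

Emit:
{"method": "move_arm", "body": {"plan": [-0.001, 0, 0, 0, 0, 0, -0.001, 0, 0, 0, 0, 1, -0.001, 0, 0, 0, 0, 0, 0, 0, 0, 0, 0, 0]}}

```text
clock: 10.12
tcp_pos: [486.1, 92.2, 99.4]
orientation: [[0.018, 1.0, -0.002], [1.0, -0.018, 0.001], [0.001, -0.002, -1.0]]
contact_force: [4.0, -4.5, -4.4]
opening: 23.5
finger_force: 15.0
```

Emit:
{"method": "move_arm", "body": {"plan": [-0.0015, 0, 0, 0, 0, 0.4, -0.0015, 0, 0, 0, 0, 0.4, 0, 0, 0, 0, 0, 0]}}

```text
clock: 10.37
tcp_pos: [485.9, 92.1, 99.6]
orientation: [[0.005, 1.0, 0.004], [1.0, -0.005, 0.001], [0.001, 0.004, -1.0]]
contact_force: [16.1, -4.6, -16.4]
opening: 23.6
finger_force: 15.0
```

Emit:
{"method": "move_arm", "body": {"plan": [-0.001, 0, 0, 0, 0, 0, -0.001, 0, 0, 0, 0, 0, 0, 0, 0, 0, 0, 0]}}

```text
clock: 10.62
tcp_pos: [485.7, 92.0, 99.8]
orientation: [[0.005, 1.0, 0.008], [1.0, -0.005, 0.001], [0.001, 0.008, -1.0]]
contact_force: [24.1, -2.5, -22.7]
opening: 23.4
finger_force: 15.1
```

Emit:
{"method": "move_arm", "body": {"plan": [0.002, 0, 0, 0, 0, 0, 0.0015, 0, 0, 0, 0, 0]}}

```text
clock: 10.78
tcp_pos: [486.1, 92.1, 99.6]
orientation: [[0.005, 1.0, 0.0], [1.0, -0.005, 0.001], [0.001, 0.0, -1.0]]
contact_force: [5.4, -4.8, -3.5]
opening: 23.5
finger_force: 15.0
```

Emit:
{"method": "move_arm", "body": {"plan": [0, 0, 0, 0, 0, 0, 0, 0, 0, 0, 0, 0, 0, 0, 0, 0, 0, 0, 0, 0, 0, 0, 0, 0, 0, 0, 0, 0, 0, 0], "grip": 0}}

```text
clock: 11.2
tcp_pos: [483.2, 93.4, 99.2]
orientation: [[0.004, 1.0, -0.005], [1.0, -0.004, 0.003], [0.003, -0.005, -1.0]]
contact_force: [-0.6, 0.1, 0.4]
opening: 54.8
finger_force: 0.0
```

Emit:
{"method": "move_arm", "body": {"plan": [0, 0, 0.02, 0, 0, 0, 0, 0, 0.028, 0, 0, 0, 0, 0, 0.028, 0, 0, 0, 0, 0, 0.028, 0, 0, 0, 0, 0, 0.028, 0, 0, 0]}}

```text
clock: 11.62
tcp_pos: [483.0, 93.3, 232.5]
orientation: [[0.004, 1.0, -0.005], [1.0, -0.004, 0.003], [0.003, -0.005, -1.0]]
contact_force: [1.3, 0.9, -0.1]
opening: 87.1
finger_force: 0.0
```

```bash
python3 - <<'E'
from h import *
from scipy.spatial.transform import Rotation as Ro
o=r.observe();print(o['tcp_pos'],o['joints'].round(2),o['opening']);R0=np.array(o['orientation'])
T=np.stack([np.cross(w,-n),w,-n],1); print(np.degrees(Ro.from_matrix(T@R0.T).as_rotvec()))
im,P,hsv,u,v=wpts()
g=(np.abs(P[:,:2]-[486,92])<30).all(1)&(P[:,2]>112)&(P[:,2]<128)&(hsv[:,2]<90); print('grip',g.sum(),cv2.minEnclosingCircle(P[g][:,:2].astype(np.float32)))
a,_=read_camera("scene"); b=cv2.resize(a[120:240,160:300,::-1],None,fx=4.5,fy=4.5,interpolation=cv2.INTER_CUBIC); cv2.imwrite("pics/s2.png",b)
E
```

```text
[483.02934794  93.34908586 232.5230447 ] [-0.05  0.02  1.84  0.    1.29 -0.05] 87.06044928294413
[39.67339256  4.98754416 14.90804714]
grip 681 ((485.6575012207031, 92.93687438964844), 11.842073440551758)
```

View pics/s2.png

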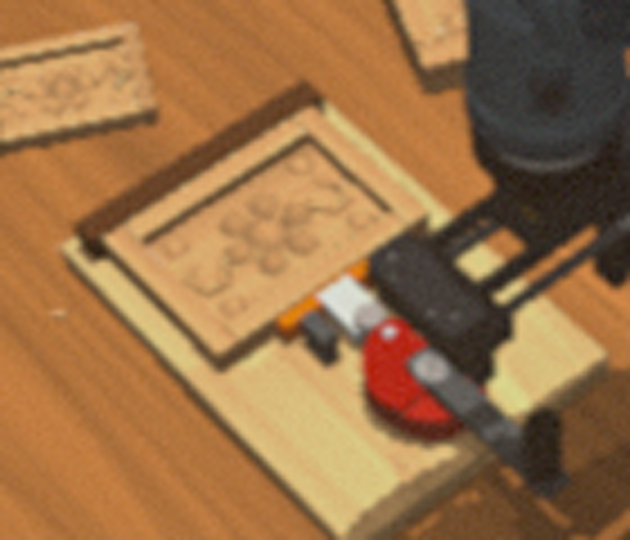

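Emit:
{"method": "move_arm", "body": {"plan": [0.003, 0.0135, -0.0035, 5.67, 0.71, 2.13, 0.003, 0.0135, -0.0035, 5.67, 0.71, 2.13, 0.003, 0.0135, -0.0035, 5.67, 0.71, 2.13, 0.003, 0.0135, -0.0035, 5.67, 0.71, 2.13, 0.003, 0.0135, -0.0035, 5.67, 0.71, 2.13], "grip": 1}}

```text
clock: 12.13
tcp_pos: [498.5, 161.3, 213.5]
orientation: [[-0.159, 0.981, -0.11], [0.861, 0.192, 0.472], [0.484, -0.019, -0.875]]
contact_force: [-0.6, 0.5, -0.7]
opening: 57.0
finger_force: 0.0
```

Emit:
{"method": "move_arm", "body": {"plan": [0.003, 0.0135, -0.0035, 5.67, 0.71, 2.13, 0.003, 0.0135, -0.0035, 5.67, 0.71, 2.13, 0.003, 0.0135, -0.0035, 0, 0, 0, 0.003, 0.0135, -0.0035, 0, 0, 0, 0.003, 0.0135, -0.0035, 0, 0, 0]}}

```text
clock: 12.55
tcp_pos: [513.1, 228.4, 194.5]
orientation: [[-0.201, 0.964, -0.172], [0.738, 0.264, 0.62], [0.644, -0.002, -0.765]]
contact_force: [0.1, 0.2, -0.4]
opening: 23.6
finger_force: 0.0
```

Emit:
{"method": "move_arm", "body": {"plan": [0, 0, 0, 0, 0, 0, 0, 0, 0, 0, 0, 0, 0, 0, 0, 0, 0, 0]}}

```text
clock: 12.8
tcp_pos: [513.1, 227.9, 195.9]
orientation: [[-0.203, 0.964, -0.171], [0.738, 0.266, 0.62], [0.643, -0.0, -0.766]]
contact_force: [0.1, -0.3, -0.4]
opening: 3.5
finger_force: 0.0
```

```bash
python3 -c "
from h import *
im=knob(); o=r.observe();print(o['tcp_pos'],o['opening']);d=np.array(o['tcp_pos'])-O;print(d@w,d@np.cross(n,w),d@n-22)"
```

```text
knob end height 1896 [[-17.2 -12.   59.9]
 [ -1.5  12.6  86.1]
 [ 14.1  18.2  88.9]]
[513.32085733 227.74156894 196.14080872] 0.6630649017989129
-0.9682361952480605 -1.1022633153288197 104.4855533406853
```

Aligned and closed, so I'll push home.

Emit:
{"method": "move_arm", "body": {"plan": [-0.001, 0.0037, -0.0046, 0, 0, 0, -0.001, 0.0037, -0.0046, 0, 0, 0, -0.001, 0.0037, -0.0046, 0, 0, 0, -0.001, 0.0037, -0.0046, 0, 0, 0, -0.001, 0.0037, -0.0046, 0, 0, 0]}}

```text
clock: 13.27
tcp_pos: [508.6, 246.5, 173.2]
orientation: [[-0.204, 0.964, -0.17], [0.738, 0.266, 0.62], [0.643, 0.001, -0.766]]
contact_force: [-0.5, -3.4, 3.3]
opening: 0.6
finger_force: 2.3
```

Emit:
{"method": "move_arm", "body": {"plan": [-0.0007, 0.0025, -0.0031, 0, 0, 0, -0.0007, 0.0025, -0.0031, 0, 0, 0, -0.0007, 0.0025, -0.0031, 0, 0, 0, -0.0007, 0.0025, -0.0031, 0, 0, 0, 0, 0, 0, 0, 0, 0]}}

```text
clock: 13.68
tcp_pos: [506.9, 254.2, 164.0]
orientation: [[-0.207, 0.963, -0.17], [0.739, 0.268, 0.618], [0.641, 0.002, -0.767]]
contact_force: [-8.5, -26.7, 28.4]
opening: 0.4
finger_force: 18.3
```

Emit:
{"method": "move_arm", "body": {"plan": [0.002, -0.008, 0.01, 0, 0, 0, 0.0031, -0.0112, 0.0138, 0, 0, 0, 0.0031, -0.0112, 0.0138, 0, 0, 0, 0.0031, -0.0112, 0.0138, 0, 0, 0, 0.0031, -0.0112, 0.0138, 0, 0, 0]}}

```text
clock: 14.1
tcp_pos: [519.8, 203.8, 226.3]
orientation: [[-0.203, 0.964, -0.171], [0.738, 0.266, 0.62], [0.644, -0.0, -0.765]]
contact_force: [0.3, -0.5, 0.0]
opening: 0.6
finger_force: 0.0
```

Emit:
{"method": "move_arm", "body": {"plan": [0, -0.01, 0.01, 0, 0, 0, 0, 0, 0, 0, 0, 0, 0, 0, 0, 0, 0, 0]}}

```text
clock: 14.35
tcp_pos: [520.2, 193.8, 235.9]
orientation: [[-0.203, 0.964, -0.17], [0.738, 0.265, 0.62], [0.643, 0.001, -0.766]]
contact_force: [0.3, 0.2, 0.2]
opening: 0.7
finger_force: 0.0
```

```bash
python3 -c "
from h import *
knob(); a,_=read_camera('scene'); cv2.imwrite('pics/s3.png',cv2.resize(a[110:370,110:410,::-1],None,fx=2.2,fy=2.2))"
```

```text
knob end height 1274 [[-17.6 -14.5  38.1]
 [ -2.2   7.   61.1]
 [ 14.1  18.1  63.1]]
```

View pics/s3.png

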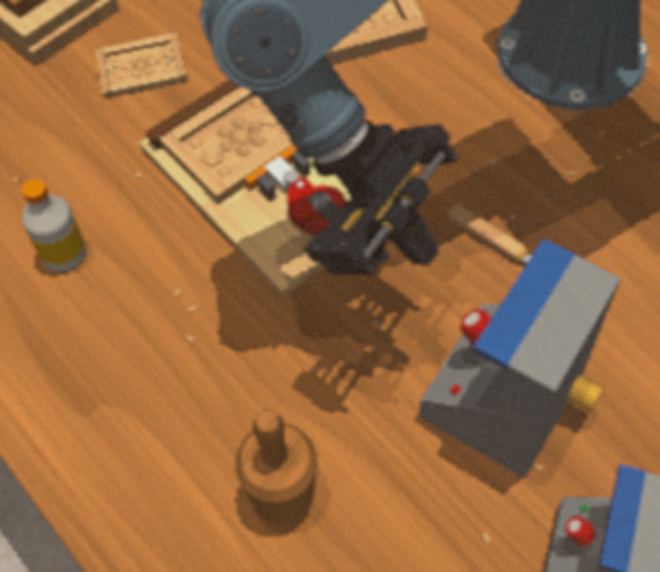

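The knob is home (end 62 mm off the slope), the cam's high point is on the roller, the panel is flush with the fence, and the bystanders are in place.

```bash
python3 -c "
from plant import r
print(r.close_job())"
```

```text
the job is handed in; nothing more can be done
None
```

The job is handed in, at about 14 s of the 61 s allowed: I pulled the knob out to its detent, swung the cam lever to its stop so the panel sits flush against the fence, then pushed the knob home; nothing else was touched.

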